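# Press the reducing sleeve home in the dry-block incubator and load the sample tube

### The arm

A 7-joint arm with a two-finger parallel gripper is mounted at the origin on the work surface. World frame = base frame: x ahead of the robot, y to its left, z up, the work surface at z = 0. Lengths are in m, angles in rad, forces in N, time in s.
With the tool pointing down it reaches from about 0.35 to 0.9 m from the base axis. Payload 8.1 kg.
Tool frame: the origin (TCP) lies at the very end of the fingers, on their centre line; the grasp point (between the pads) lies grip_point_offset behind it (grip_point_offset is the distance from the TCP to the grasp point, in m); z points along the fingers, y is the direction in which the jaws open and shut (so a half turn about z gives the same grasp; the last joint's range is limited). The gripper opens to 92 mm and grips with 3 to 60 N. Pads are 19 mm wide; open, the fingers measure 130 mm over their backs; the gripper's body (75 mm by 190 mm) begins 47 mm behind the grasp point.
Start: joints at [1.084, 0.434, 0.025, 1.573, -0.012, 1.134, -0.075], TCP at [0.234, -0.58, 0.227] pointing down, gripper open.
Joint ranges: [-2.62, 2.62], [-0.44, 2.09], [-1.27, 1.32], [0.08, 2.57], [-1.32, 4.46], [0.12, 2], [-2.74, 2.74]. Speed limits (rad/s): [2.22, 2.22, 3.01, 3.01, 3.14, 3.14, 3.14].

### API

Orientations are given as a rotation vector (axis times angle).
In Python, from cell import * gives the robot as it stands.
- The arm moves only by the tool drive_tool, never from a script. Its argument "increments" is a list of rows, each an object of numbers: "grip": the gripper's target within -1 to 1 (shut at 1, half-way at 0, fully open at -1); "tx", "ty", "tz": the shift along the world's x, y, z normalised to -1 to 1, where 1 is 400 mm; "turn": the turn about the world's z normalised to -1 to 1, where 1 is 60 degrees. In form: [{"grip": .., "tx": .., "ty": .., "tz": .., "turn": ..}, ...]. A call has 1 to 20 rows; each row is the pose to reach, as a shift and turn from the pose measured when the call began; what a row does not reach only later rows make up. A row lasts 1/10 s, in which the tool goes at most 50 mm and 8.59 degrees, less where a joint would pass 70% of its speed; a pose out of reach is approached as far as the arm can. A call with a number of a shift or a turn outside -1 to 1 is refused whole. A call with a gripper value outside its range is refused whole. The fingers move at their own pace and stop on an object; "newtons" is the grip in N (left out, the last holds). Time passes only in rows, so rows that repeat a pose let the fingers close. It gives the time, the measured TCP pose, the force and the opening at its end, in the units of the state.
- observe(): the state, without advancing time (a new reading comes with each control period).
- get_image(name): name is "scene" or "top"; returns the picture (480x640x3 uint8, red, green, blue); there is no depth.
- camera_info(name): a dict with "fx", "fy", "cx", "cy" (pixels), "eye" and "rotation" of the camera in the world. Camera axes: x right, y down, z forward; pixel columns grow to the right and rows downward; lengths in m; the calibration is good to about 2 mm. A picture is of the moment at which its call begins. camera_info takes no time and is no camera call.
- sign_off(): hands the job in, once; it reports no verdict.
The state is a dict: "clock": time; "joints": joint angles; "dq": joint speeds; "joint_efforts": joint torques, N m; "position": TCP position; "ee_rot": TCP orientation; "force": force on the tool from outside, world axes, zero at the start; "ft_torque": the same for the moment, N m; "width": opening from 0.0 (shut) to 1.0 (fully open).
Only numpy, scipy, OpenCV 4.12 (cv2) and the standard library are available. Lean on these libraries where they do the work, as an engineer would, in place of code of your own. Each camera call takes 0.05 s, during which the arm holds its last target. There are 200 camera calls.

### The job

Press the bronze reducing sleeve into the big bore of the incubator's aluminium block, firmly but without ramming it, until its collar sits flush on the block all round. Then take the red-capped sample tube from the rack and lower it, without letting it drop, upright into the sleeve until it stands on the bottom. Leave the other tubes and the specimen pots where they are.

Things in the scene. Friction and masses are not known exactly. Their poses are not given: they have to be found in the camera images.
- incubator: White bench dry-block incubator, 230 (x) by 180 (y) by 88 mm high, fixed. Origin: centre of its underside, z up; panel at its -x end. A bare aluminium block, 80 (x) by 114 (y) mm, lies in a well centred 45 mm towards +x, its flat top 92 mm above the table. -y half of the block: small bores and microtubes 3 mm proud; +y half: the one big bore, vertical, 30 mm across, sharp-edged, 46 mm deep.
- bore_nominal (a point): Centre of the big bore's mouth, level with the block's top, if the block were centred in its well; axes as the incubator's. The block is a loose drop-in fit and may lie up to 4 mm off in x and in y, so the true bore is up to that far from here each way (height exact): feel or look for it. The block's top is hard; the block does not slide under side forces below 40 N.
- sleeve: Bronze reducing sleeve, about 160 g, at first upright on the table. Shank 28 mm across, 36 mm long, its foot's edge only just broken (0.3 mm); above it a knurled collar 38 mm across, 18 mm high, to grip; total 54 mm. A 20 mm hole runs right through (22 mm wide in the collar). Origin: centre of the foot; z up its axis to the collar.
- sleeve_shoulder (a point): Centre of the underside of the sleeve's collar, 36 mm above its foot; fully home it is level with bore_nominal. Sprung brass strips in the bore grip the shank from 10 mm down: pushing it on takes up to 9 to 16 N and it stays where it is left. At home the force rises steeply. Ramming is over 110 N of contact between sleeve and incubator, the strips' own 30 N included.
- sample_tube: Closed clear tube with a red ribbed cap, 30 g, upright in one of the rack's four holes. Body 16 mm across, 90 mm long with a conical foot; cap 21 mm across and 20 mm high above it; total 110 mm. Origin: centre of its foot; z up to the cap. When it stands in the sleeve its foot is 46 mm below the block's top, and 46 mm of it stands above the sleeve's collar.
- rack: White tube rack 190 (x) by 60 (y) by 55 mm high, fixed; origin: centre of its underside. Four round holes 19 mm across in a row along its x, 44 mm apart, at x = -66, -22, 22, 66 mm; their floor is 10 mm above the table, so the tubes stand 65 mm proud of its top.
- tube_blue1: Bystander: same tube with a blue cap, in the rack.
- tube_blue2: Bystander: same tube with a blue cap, in the rack.
- tube_blue3: Bystander: same tube with a blue cap, in the rack.
- pot_blue1: Bystander: clear specimen pot with blue lid, 65 mm across, 94 mm high; origin: centre of its underside.
- pot_blue2: Bystander: clear specimen pot with blue lid, 65 mm across, 94 mm high; origin: centre of its underside.
- pot_red1: Bystander: clear specimen pot with red lid, 35 mm across, 70 mm high; origin: centre of its underside.
- pot_red2: Bystander: clear specimen pot with red lid, 35 mm across, 70 mm high; origin: centre of its underside.
- pot_red3: Bystander: clear specimen pot with red lid, 35 mm across, 70 mm high; origin: centre of its underside.
Things that resemble listed ones, but are neither listed nor needed, are in the scene too. What is shaped like the sleeve but purple is not meant.

How it is judged:
On the way, in this order (a step that is already met when the one before it is completed fails the run):
1. the sleeve is pressed home: its shoulder flush on the block (z of sleeve_shoulder in the frame of bore_nominal below 0.0015 m and horizontal distance between sleeve_shoulder and bore_nominal below 0.008 m and angle between sleeve's own z axis and vertical below 0.06 rad), for 0.2 s.
2. the sample tube stands in the seated sleeve (z of sleeve_shoulder in the frame of bore_nominal below 0.0015 m and z of sample_tube in the frame of bore_nominal below -0.042 m and horizontal distance between sample_tube and bore_nominal below 0.012 m), for 0.2 s.
At the end, for the whole second after the job is handed in: The sleeve is upright in the big bore with its shoulder less than 1.5 mm above the block's top, and the red-capped tube stands in it, its foot at least 42 mm below the block's top, within 0.15 rad of upright; both are released and at rest (all of step 2 and horizontal distance between sleeve_shoulder and bore_nominal below 0.008 m and angle between sleeve's own z axis and vertical below 0.06 rad and angle between sample_tube's own z axis and vertical below 0.15 rad and linear speed of each of sample_tube, sleeve below 0.02 m/s); the robot touches nothing.
It fails at once if the sleeve is rammed: more than 110 N between sleeve and incubator (contact force between sleeve and incubator above 110 N).
It fails at once if the tube is dropped into the sleeve (faster than 0.45 m/s while inside) (linear speed of sample_tube above 0.45 m/s and horizontal distance between sample_tube and sleeve below 0.012 m and z of sample_tube in the frame of bore_nominal below 0.016 m).
It fails at once if another tube is lifted or moved by more than 15 mm (distance of any of tube_blue1, tube_blue2, tube_blue3 from where it was at the start of the episode above 0.015 m).
It fails at once if a specimen pot is moved by more than 20 mm (distance of any of pot_blue1, pot_blue2, pot_red1, pot_red2, pot_red3 from where it was at the start of the episode above 0.02 m).
It also fails if it takes over 72 s, if anything falls off the work surface, if the arm or the gripper's body presses on something with over 40 N, if the wrist force passes 120 N, or if a joint passes its speed limit or range.

## Working session

There is one attempt and no reset: what is moved stays moved. The work goes in short steps, Python scripts to look and compute and a tool call to move; the robot and the scene stay as the last step left them, time stands still between calls to the robot, and variables do not carry over. Pictures are saved under pics/ and viewed, about 8 in all and at most 12, crops included, and the job is handed in when it is done.

Besides the shell and the picture viewer there is one more tool, called as name([rows], argument=value, ...), one row to a line, values as JSON. drive_tool: Moves the arm, as the interface text tells. Its arguments: {"type":"object","properties":{"increments":{"type":"array","items":{"type":"object","properties":{"grip":{"type":"number"},"tx":{"type":"number"},"ty":{"type":"number"},"tz":{"type":"number"},"turn":{"type":"number"}}}},"newtons":{"type":"number"}},"required":["increments"]}

```bash
mkdir -p pics; python3 - <<'E'
from cell import *
import cv2
for n in("scene","top"):
    im=get_image(n); cv2.imwrite(f"pics/{n}0.png",im[:,:,::-1]); c=camera_info(n); print(n,c)
print(observe())
try: print(grip_point_offset)
except Exception as e: print(e)
E
```

```text
scene {'fx': 450.3719181504214, 'fy': 450.3719181504214, 'cx': 316.32775468371256, 'cy': 244.08303668899072, 'eye': array([1.08560411, 0.45818209, 0.7328966 ]), 'rotation': array([-1.17747333, -2.36611087,  0.91675106])}
top {'fx': 455.3450316356406, 'fy': 455.3450316356406, 'cx': 319.8646483797455, 'cy': 238.58968312162662, 'eye': array([0.48994451, 0.06811354, 1.12325346]), 'rotation': array([-2.14117032,  2.19845212, -0.08509515])}
{'clock': 0.1, 'joints': array([ 1.08442599,  0.43514486,  0.02498167,  1.57395054, -0.01160134,
        1.13400034, -0.07506417]), 'dq': array([-0.00184314, -0.00066462, -0.00057978, -0.00278071, -0.00047539,
       -0.00139531,  0.00120054]), 'joint_efforts': array([ 2.85915274e-03, -6.69131184e+01,  9.87672396e-01, -3.15143037e+01,
       -6.05239347e-02,  3.75187676e-02,  8.79027675e-05]), 'position': array([ 0.23380048, -0.57915966,  0.22605029]), 'ee_rot': array([-3.08266615e+00, -5.98820932e-01,  5.99489874e-04]), 'force': array([-0.02725797,  0.30392939, -0.13301948]), 'ft_torque': array([0.01094331, 0.02819512, 0.01283857]), 'width': 0.9988501280317713}
0.0188
```

View pics/scene0.png

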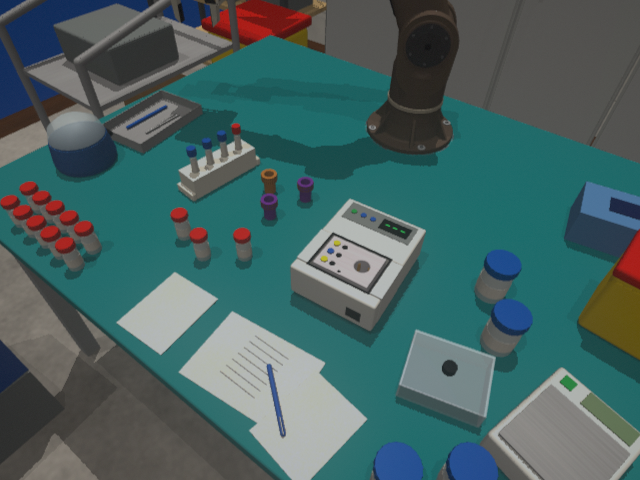

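View pics/top0.png

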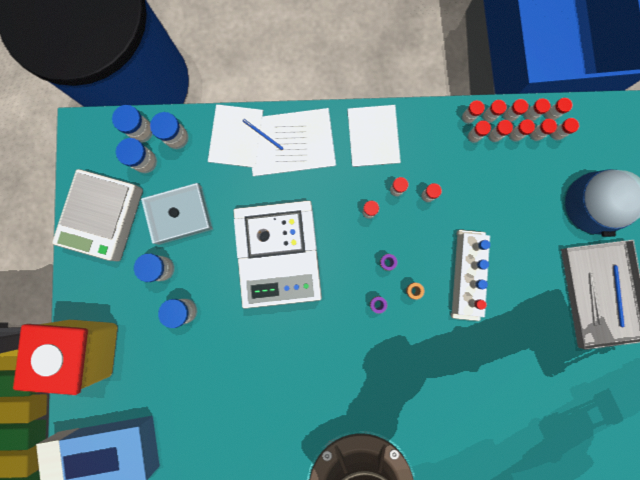

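Scene view: bronze sleeve at (269,178), with purple look-alikes at (269,204) and (305,187). The red-capped tube is at (237,130) in the rack. Top view: bronze at (416,291), purple at (388,262) and (378,305), red tube cap at (481,304), big bore at (263,235). The bronze one fits the description by colour. The free-standing red-lidded items are pots, so the rack's only red cap is the tube. I'll measure these and confirm in an enlarged crop.

```bash
cat > h.py <<'E'
from cell import *
import cv2, numpy as np
from scipy.spatial.transform import Rotation as R
def ray(n,uv):
    c=camera_info(n); d=R.from_rotvec(c["rotation"]).apply([(uv[0]-c["cx"])/c["fx"],(uv[1]-c["cy"])/c["fy"],1]); return c["eye"],d/np.linalg.norm(d)
def onz(n,uv,z):
    e,d=ray(n,uv); return e+d*(z-e[2])/d[2]
def proj(n,p):
    c=camera_info(n); q=R.from_rotvec(c["rotation"]).inv().apply(np.array(p)-c["eye"]); return np.array([q[0]/q[2]*c["fx"]+c["cx"],q[1]/q[2]*c["fy"]+c["cy"]])
def tri(uv1,uv2):
    (a,d),(b,f)=ray("scene",uv1),ray("top",uv2)
    t=np.linalg.lstsq(np.c_[d,-f],b-a,rcond=None)[0]; p,q=a+t[0]*d,b+t[1]*f; return (p+q)/2,np.linalg.norm(p-q)
def blobs(im,lo,hi,box,amin=8):
    x0,y0,x1,y1=box; m=cv2.inRange(cv2.cvtColor(im,cv2.COLOR_RGB2HSV),lo,hi)[y0:y1,x0:x1]
    k,l,s,c=cv2.connectedComponentsWithStats(m)
    return [(np.round(c[i]+[x0,y0],1),s[i][:5]+np.array([x0,y0,0,0,0])) for i in range(1,k) if s[i][4]>=amin]
def crop(im,box,f): x0,y0,x1,y1=box; return cv2.resize(im[y0:y1,x0:x1,::-1],None,fx=f,fy=f,interpolation=cv2.INTER_CUBIC)
E
python3 - <<'E'
from h import *
s,t=get_image("scene"),get_image("top")
A=[cv2.resize(crop(t,b,5),(400,300)) for b in((400,275,440,305),(228,200,328,275))]
B=[cv2.resize(crop(s,b,5),(400,300)) for b in((245,160,325,220),(300,220,400,295))]
# marked list: top bronze, top block / scene bronze, scene block
A[0]=cv2.resize(crop(t,(360,245,500,350),5),(400,300))
cv2.imwrite("pics/c1.png",np.vstack([np.hstack(A),np.hstack(B)]))
for n,im,b in(("top",t,(395,270,435,310)),("scene",s,(255,165,282,195))):
    print(n,"bronze",blobs(im,(5,100,60),(25,255,255),b))
for n,im,b in(("top",t,(455,225,500,325)),("scene",s,(180,120,260,200))):
    for nm,lo,hi in(("red",(0,150,60),(6,255,255)),("red2",(172,150,60),(180,255,255)),("blue",(100,120,50),(125,255,255))): print(n,nm,blobs(im,lo,hi,b))
for n,im,b in(("top",t,(250,222,278,250)),("scene",s,(350,252,376,280))):
    print(n,"dark",blobs(im,(0,0,0),(180,255,110),b))
E
```

```text
top bronze [(array([415. , 290.7]), array([407, 283,  17,  16, 190]))]
scene bronze [(array([268.8, 179.7]), array([261, 169,  16,  24, 280]))]
top red [(array([480.2, 304.2]), array([475, 300,  11,   9,  75]))]
top red2 []
top blue [(array([484.3, 244.4]), array([479, 240,  11,   9,  79])), (array([483.1, 264.1]), array([478, 260,  11,   9,  80])), (array([481.8, 284.1]), array([476, 280,  12,   9,  83]))]
scene red [(array([235.4, 128.2]), array([232, 124,   8,  10,  68]))]
scene red2 []
scene blue [(array([221.3, 135.5]), array([217, 130,  10,  12,  95])), (array([206.4, 142.9]), array([202, 137,  10,  12,  97])), (array([190.8, 150.6]), array([186, 145,  10,  12,  98]))]
top dark [(array([263.5, 235.5]), array([258, 231,  11,  10,  88]))]
scene dark [(array([361.5, 266. ]), array([354, 261,  16,  11, 138])), (array([374.4, 277.9]), array([373, 276,   3,   4,   8]))]
```

View pics/c1.png

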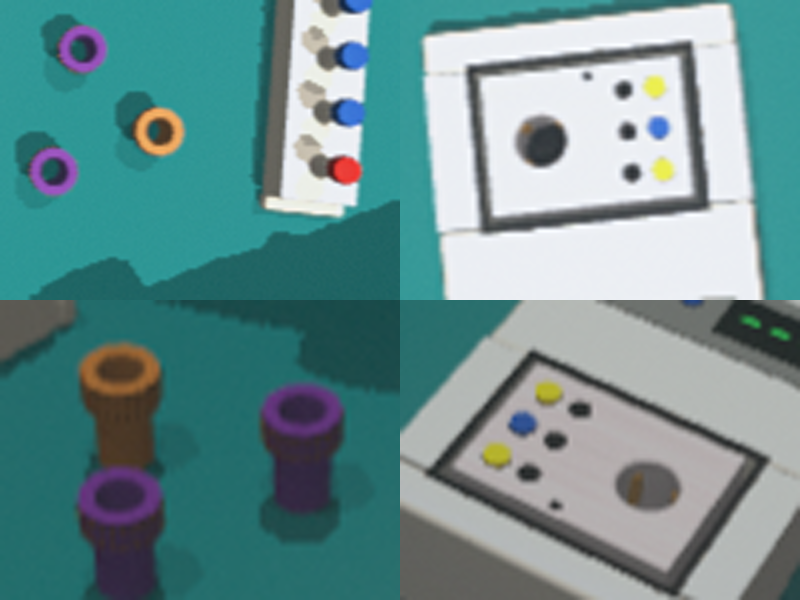

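```bash
python3 - <<'E'
from h import *
s,t=get_image("scene"),get_image("top")
def ell(n,im,b,th,z):
    x0,y0,x1,y1=b; g=cv2.resize(cv2.cvtColor(im,cv2.COLOR_RGB2GRAY)[y0:y1,x0:x1],None,fx=8,fy=8,interpolation=cv2.INTER_CUBIC)
    c=max(cv2.findContours((g<th).astype(np.uint8),cv2.RETR_EXTERNAL,cv2.CHAIN_APPROX_NONE)[0],key=cv2.contourArea)
    e=cv2.fitEllipse(cv2.convexHull(c)); uv=(np.array(e[0])+.5)/8-.5+[x0,y0]
    P=np.array([onz(n,(p[0]+.5)/8-.5+[x0,y0],z) for p in c[:,0,:]]); ctr,r=cv2.minEnclosingCircle(P[:,:2].astype(np.float32)*1000)
    print(n,th,uv,np.array(e[1])/8,onz(n,uv,z).round(4),"circ",ctr,r); return uv
for th in(130,160,190): u=ell("top",t,(252,224,277,248),th,.092)
for th in(90,110,130,150): v=ell("scene",s,(347,254,374,280),th,.092)
print("bore tri",tri(v,u))
# bronze top ring
for n,im,b,lo in(("top",t,(403,279,428,303),60),("scene",s,(258,166,281,182),110)):
    pass
for n,uv,z in(("top",(415.3,290.8),.054),("scene",(268.9,174.3),.054),("top",(388.5,262),.054),("top",(378.5,304.7),.054),("top",(480.2,304.2),.12),("top",(481.8,284.1),.12),("top",(484.3,244.4),.12)): print(n,uv,onz(n,uv,z).round(4))
print("red cap tri(z~.11)",tri((235.4,128.2),(480.2,304.2)))
# incubator/rack yaw from row of caps
a,b=onz("top",(480.2,304.2),.12),onz("top",(484.3,244.4),.12); print("row",b-a,np.degrees(np.arctan2(*(b-a)[1::-1])))
E
```

```text
top 130 [263.02510738 235.02246284] [11.85490417 12.26601124] [0.5946 0.208  0.092 ] circ (594.5331420898438, 207.9426727294922) 19.523027420043945
top 160 [262.95348072 234.93171978] [12.59282017 12.83568764] [0.5948 0.2082 0.092 ] circ (594.6821899414062, 208.08517456054688) 20.540433883666992
top 190 [262.87603283 234.87367821] [13.26175022 13.44168949] [0.595  0.2083 0.092 ] circ (594.978759765625, 208.36874389648438) 21.76187515258789
scene 90 [361.41283226 266.23944092] [10.23069382 14.92586136] [0.5957 0.2119 0.092 ] circ (600.0260009765625, 214.52413940429688) 21.562898635864258
scene 110 [361.48797989 266.15862846] [11.27527523 15.76560211] [0.5954 0.2119 0.092 ] circ (600.0707397460938, 214.66265869140625) 22.837141036987305
scene 130 [361.48958111 266.13177395] [12.13126278 16.42594719] [0.5954 0.2119 0.092 ] circ (600.1183471679688, 214.81002807617188) 23.745378494262695
scene 150 [361.48779297 266.10604   ] [12.97376823 17.07414818] [0.5953 0.2118 0.092 ] circ (600.05322265625, 214.60853576660156) 24.66501808166504
bore tri (array([0.59446486, 0.20984308, 0.08987112]), np.float64(0.0027997397120257663))
top (415.3, 290.8) [ 0.4584 -0.1398  0.054 ]
scene (268.9, 174.3) [ 0.4596 -0.135   0.054 ]
top (388.5, 262) [ 0.527  -0.0802  0.054 ]
top (378.5, 304.7) [ 0.4285 -0.0531  0.054 ]
top (480.2, 304.2) [ 0.4278 -0.2664  0.12  ]
top (481.8, 284.1) [ 0.4712 -0.2724  0.12  ]
top (484.3, 244.4) [ 0.5578 -0.2829  0.12  ]
red cap tri(z~.11) (array([ 0.42674393, -0.26847549,  0.11160446]), np.float64(0.0018492566991600418))
row [ 0.13001561 -0.01643683  0.        ] -7.205222197229275
```

drive_tool([
  {"tx": 0.56, "ty": 1.0, "tz": -0.1, "turn": -0.48, "grip": -1},
  {"tx": 0.56, "ty": 1.0, "tz": -0.1, "turn": -0.48},
  {"tx": 0.56, "ty": 1.0, "tz": -0.1, "turn": -0.48},
  {"tx": 0.56, "ty": 1.0, "tz": -0.1, "turn": -0.48},
  {"tx": 0.56, "ty": 1.0, "tz": -0.1, "turn": -0.48},
  {"tx": 0.56, "ty": 1.0, "tz": -0.1, "turn": -0.48},
  {"tx": 0.56, "ty": 1.0, "tz": -0.1, "turn": -0.48},
  {"tx": 0.56, "ty": 1.0, "tz": -0.1, "turn": -0.48},
  {"tx": 0.56, "ty": 1.0, "tz": -0.1, "turn": -0.48},
  {"tx": 0.56, "ty": 1.0, "tz": -0.1, "turn": -0.48},
  {"tx": 0.56, "ty": 1.0, "tz": -0.1, "turn": -0.48},
  {"tx": 0.56, "ty": 1.0, "tz": -0.1, "turn": -0.48},
], newtons=40)

```text
invalid input
```

drive_tool([
  {"tx": 0.56, "ty": 1.0, "tz": -0.1, "turn": -0.48, "grip": -1},
  {"tx": 0.56, "ty": 1.0, "tz": -0.1, "turn": -0.48, "grip": -1},
  {"tx": 0.56, "ty": 1.0, "tz": -0.1, "turn": -0.48, "grip": -1},
  {"tx": 0.56, "ty": 1.0, "tz": -0.1, "turn": -0.48, "grip": -1},
  {"tx": 0.56, "ty": 1.0, "tz": -0.1, "turn": -0.48, "grip": -1},
  {"tx": 0.56, "ty": 1.0, "tz": -0.1, "turn": -0.48, "grip": -1},
  {"tx": 0.56, "ty": 1.0, "tz": -0.1, "turn": -0.48, "grip": -1},
  {"tx": 0.56, "ty": 1.0, "tz": -0.1, "turn": -0.48, "grip": -1},
  {"tx": 0.56, "ty": 1.0, "tz": -0.1, "turn": -0.48, "grip": -1},
  {"tx": 0.56, "ty": 1.0, "tz": -0.1, "turn": -0.48, "grip": -1},
  {"tx": 0.56, "ty": 1.0, "tz": -0.1, "turn": -0.48, "grip": -1},
  {"tx": 0.56, "ty": 1.0, "tz": -0.1, "turn": -0.48, "grip": -1},
], newtons=40)

```text
clock: 1.5
position: [0.4574, -0.1805, 0.1865]
ee_rot: [3.136, -0.188, -0.001]
force: [-0.8, -0.3, -0.4]
width: 1.001
```

drive_tool([
  {"tx": 0.004, "ty": 0.108, "tz": -0.1, "turn": 0, "grip": -1},
  {"tx": 0.004, "ty": 0.108, "tz": -0.2, "turn": 0, "grip": -1},
  {"tx": 0.004, "ty": 0.108, "tz": -0.3, "turn": 0, "grip": -1},
  {"tx": 0.004, "ty": 0.108, "tz": -0.366, "turn": 0, "grip": -1},
  {"tx": 0.004, "ty": 0.108, "tz": -0.366, "turn": 0, "grip": -1},
  {"tx": 0.004, "ty": 0.108, "tz": -0.366, "turn": 0, "grip": -0.2},
  {"tx": 0.004, "ty": 0.108, "tz": -0.366, "turn": 0, "grip": 0},
], newtons=40)

```text
clock: 2.2
position: [0.4599, -0.1386, 0.0416]
ee_rot: [3.135, -0.19, 0.003]
force: [0.3, -0.8, 0.4]
width: 0.878
```

```bash
python3 - <<'E'
from h import *
s,t=get_image("scene"),get_image("top")
cv2.imwrite("pics/c2.png",np.hstack([cv2.resize(crop(s,(220,130,320,230),4),(400,400)),cv2.resize(crop(t,(370,240,470,340),4),(400,400))]))
print(observe()["width"],observe()["position"])
E
```

```text
0.7880912276548071 [ 0.46006011 -0.13810394  0.04163452]
```

View pics/c2.png

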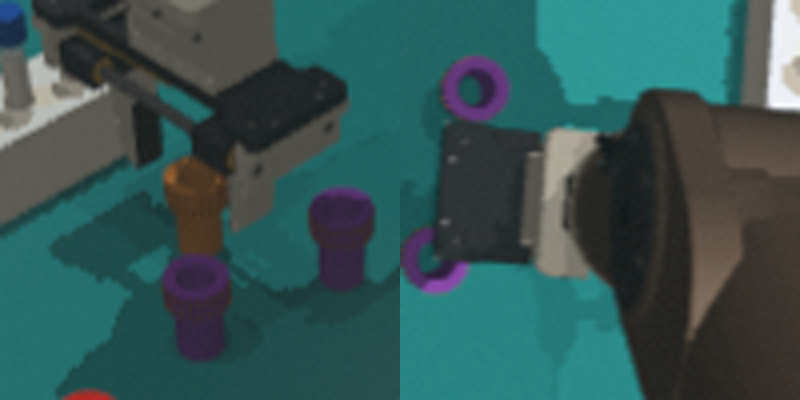

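The bronze sleeve (left crop, about (197,205)) stands free between the fingers. Both purple ones are outside them. Closing.

drive_tool([
  {"tx": 0, "ty": 0, "tz": 0, "turn": 0, "grip": 1},
  {"tx": 0, "ty": 0, "tz": 0, "turn": 0, "grip": 1},
  {"tx": 0, "ty": 0, "tz": 0, "turn": 0, "grip": 1},
  {"tx": 0, "ty": 0, "tz": 0, "turn": 0, "grip": 1},
  {"tx": 0, "ty": 0, "tz": 0, "turn": 0, "grip": 1},
  {"tx": 0, "ty": 0, "tz": 0, "turn": 0, "grip": 1},
  {"tx": 0, "ty": 0, "tz": 0, "turn": 0, "grip": 1},
], newtons=50)

```text
clock: 3.0
position: [0.4601, -0.1381, 0.0417]
ee_rot: [3.135, -0.189, 0.004]
force: [0.1, -0.4, 2.1]
width: 0.398
```

drive_tool([
  {"tx": 0, "ty": 0, "tz": 0.1, "turn": 0, "grip": 1},
  {"tx": 0, "ty": 0, "tz": 0.2, "turn": 0, "grip": 1},
  {"tx": 0, "ty": 0, "tz": 0.3, "turn": 0, "grip": 1},
  {"tx": 0.05, "ty": 0.12, "tz": 0.3, "turn": 0, "grip": 1},
  {"tx": 0.1, "ty": 0.24, "tz": 0.3, "turn": 0, "grip": 1},
  {"tx": 0.14, "ty": 0.36, "tz": 0.3, "turn": 0, "grip": 1},
  {"tx": 0.19, "ty": 0.47, "tz": 0.3, "turn": 0, "grip": 1},
  {"tx": 0.23, "ty": 0.58, "tz": 0.3, "turn": 0, "grip": 1},
  {"tx": 0.27, "ty": 0.69, "tz": 0.3, "turn": 0, "grip": 1},
  {"tx": 0.31, "ty": 0.8, "tz": 0.3, "turn": 0, "grip": 1},
  {"tx": 0.34, "ty": 0.869, "tz": 0.3, "turn": 0, "grip": 1},
  {"tx": 0.34, "ty": 0.869, "tz": 0.3, "turn": 0, "grip": 1},
  {"tx": 0.34, "ty": 0.869, "tz": 0.3, "turn": 0, "grip": 1},
  {"tx": 0.34, "ty": 0.869, "tz": 0.3, "turn": 0, "grip": 1},
], newtons=50)

```text
clock: 4.4
position: [0.5957, 0.2079, 0.1611]
ee_rot: [3.133, -0.191, 0.002]
force: [-0.0, -0.6, -1.8]
width: 0.396
```

```bash
python3 - <<'E'
from h import *
s=get_image("scene")
cv2.imwrite("pics/c3.png",crop(s,(310,190,410,290),6))
o=observe(); p=o["position"]; print(p,o["ee_rot"],o["width"],o["force"])
z=p[2]-.0417
for b in((310,190,410,290),): print(blobs(s,(5,90,30),(22,255,255),b))
print("proj foot",proj("scene",[p[0]-.0008,p[1],z]),"bore",proj("scene",[.595,.2095,.092]),"foot z",z)
E
```

```text
[0.59587898 0.20765541 0.1613728 ] [ 3.13363605e+00 -1.91792187e-01  2.87287916e-03] 0.3954895959257306 [ 0.32072346  0.50125949 -1.24047365]
[(array([347.2, 198.4]), array([339, 193,  19,  12,  33])), (array([347.6, 207.5]), array([346, 204,   6,   9,  14])), (array([371.5, 213.1]), array([367, 210,  10,   7,  11])), (array([381.5, 229.2]), array([379, 225,   7,   9,  22])), (array([361.7, 243.5]), array([353, 228,  18,  33, 465])), (array([358.2, 267.2]), array([357, 264,   3,   7,  16]))]
proj foot [361.01330195 255.16798566] bore [360.52738337 265.42408673] foot z 0.11967280448064511
```

View pics/c3.png

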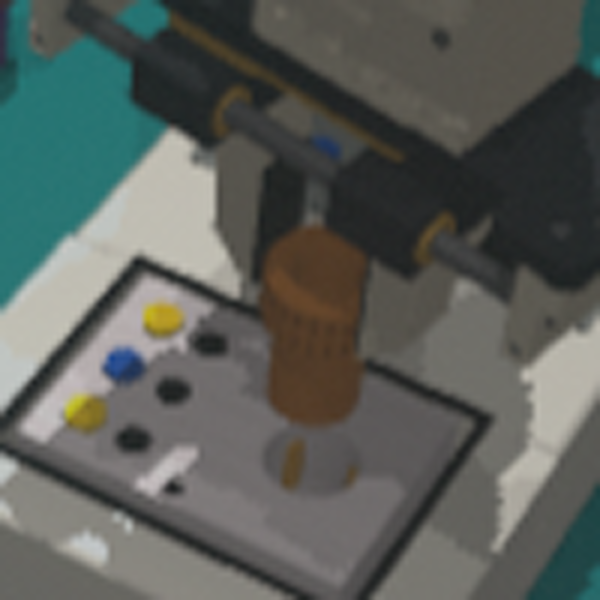

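```bash
python3 - <<'E'
from h import *
s=get_image("scene")
# shank edges: saturation profile rows 245-252, bottom along columns
hsv=cv2.cvtColor(s,cv2.COLOR_RGB2HSV)
m=((hsv[...,0]>4)&(hsv[...,0]<22)&(hsv[...,1]>90)).astype(float)
S=hsv[...,1].astype(float)
for r in range(246,254,2): print(r,S[r,350:374].astype(int))
for c in range(358,367,2): print(c,S[252:266,c].astype(int))
for uv in((361.9,254.8),(361.6,255.2)): print(onz("scene",uv,.1197).round(4))
for uv in((361.48,266.15),(360.6,266.5)): print(onz("scene",uv,.092).round(4))
E
```

```text
246 [  8  10   8   8  17  66 113 123 122 124 131 128 132 126 134 126 134 129
 124  32  31  30  31  27]
248 [  8   8   8  10  16  95 116 119 126 129 129 117 128 129 124 124 124 116
 100  36  30  33  33  29]
250 [  8   8   6   6  29 123 126 121 128 119 129 129 128 134 131 131 129 129
 123 107  77   0  13  16]
252 [  9   8   8   8  42 123 128 128 134 129 126 128 126 131 132 124 129 129
 124 105  48  10   8  13]
358 [134 131 129 131 124 131 132 117  51   6   6  41 100 135]
360 [126 134 135 134 129 134 138 130  88  28  19  59  90  72]
362 [126 126 129 132 132 127 126 129  99  43   8   8   8   8]
364 [132 126 129 131 131 128 131 131  91  34   9   8   8   8]
366 [129 132 126 128 129 126 124  92  34  11   8   9   6  12]
[0.5934 0.2085 0.1197]
[0.5945 0.2086 0.1197]
[0.5954 0.2119 0.092 ]
[0.5971 0.211  0.092 ]
```

drive_tool([
  {"tx": 0.003, "ty": 0.007, "tz": -0.03, "turn": 0, "grip": 1},
  {"tx": 0.003, "ty": 0.007, "tz": -0.055, "turn": 0, "grip": 1},
  {"tx": 0.003, "ty": 0.007, "tz": -0.055, "turn": 0, "grip": 1},
  {"tx": 0.003, "ty": 0.007, "tz": -0.055, "turn": 0, "grip": 1},
])

```text
clock: 4.9
position: [0.5968, 0.2102, 0.1389]
ee_rot: [3.133, -0.192, 0.002]
force: [0.6, 0.5, -2.1]
width: 0.397
```

```bash
python3 - <<'E'
from h import *
s=get_image("scene")
o=observe(); p=o["position"]; print(p,o["ee_rot"],o["width"],o["force"], "foot",p[2]-.0417)
S=cv2.cvtColor(s,cv2.COLOR_RGB2HSV)[...,1].astype(int)
for r in (254,256,258,260): print(r,S[r,350:376])
for c in range(356,369,2): print(c,S[256:276,c])
cv2.imwrite("pics/c4.png",crop(s,(330,225,390,285),10))
E
```

```text
[0.59711765 0.21044519 0.13935366] [ 3.13377760e+00 -1.92113349e-01  2.74926750e-03] 0.39646911192018575 [ 0.41096316 -0.48733323 -1.603328  ] foot 0.09765366449823877
254 [  8   8   8  14  77 131 122 135 123 127 138 124 136 135 131 131 131 124
 112  21  29  29  30  27  32  32]
256 [  6   6   6   6  17 100 117 129 119 128 129 123 134 132 131 135 131 124
  89  23  28  28  29  29  27  29]
258 [  8   8   8   8  14 124 121 127 128 131 131 128 135 132 124 129 124 124
  81  33  37  25  23  23  20  17]
260 [  9   9  10  11  45 128 128 124 123 124 128 132 131 132 134 129 131 131
 136 101  29   8   8   5   8   8]
356 [117 119 121 127 128 131 128 132 131 131 127 106  50  17  19  12   9   9
   9  11]
358 [119 124 128 126 123 131 126 129 131 137 131 135 132 129 127  62  15  11
   9   9]
360 [129 131 131 126 128 128 131 132 134 135 134 132 129  99  35   8  10  12
   9  11]
362 [134 129 135 127 131 132 134 135 135 134 131 134 131 101  41   8   8   7
   9   9]
364 [131 127 124 129 134 129 129 129 134 129 131 135 132  78  21  12   8   7
   9   9]
366 [131 122 124 132 131 134 128 128 131 128 132 124  86  37  12  12   8  11
   9   9]
368 [ 89  79  81 108 136 126 129 124 113 111  92  85 104 111  82  28   7   9
  11  11]
```

View pics/c4.png

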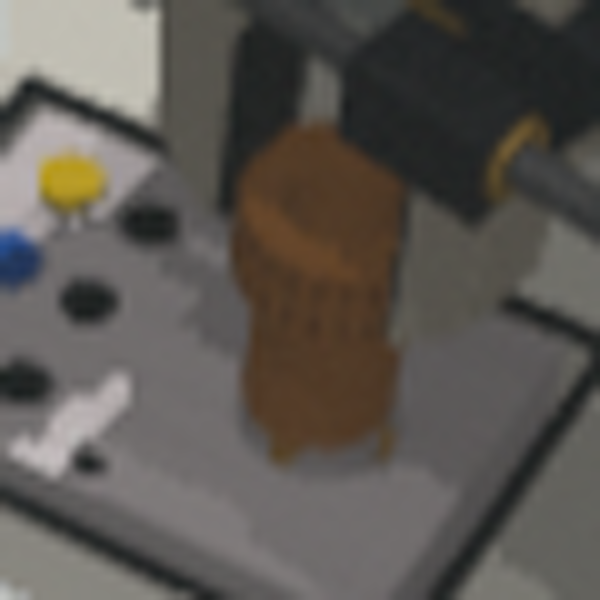

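Picture: the foot hangs just over the bore, with its centre column at 361.8 against 361.5 for the bore, and the rows agree. Lowering in small steps.

drive_tool([
  {"tx": 0, "ty": 0, "tz": -0.008, "turn": 0, "grip": 1},
  {"tx": 0, "ty": 0, "tz": -0.014, "turn": 0, "grip": 1},
  {"tx": 0, "ty": 0, "tz": -0.02, "turn": 0, "grip": 1},
  {"tx": 0, "ty": 0, "tz": -0.02, "turn": 0, "grip": 1},
])

```text
clock: 5.35
position: [0.5969, 0.2105, 0.131]
ee_rot: [3.134, -0.192, 0.002]
force: [-0.2, 0.3, -2.2]
width: 0.395
```

Foot is 3 mm below the rim with no force, so it is in the bore. Pressing on.

drive_tool([
  {"tx": 0, "ty": 0, "tz": -0.01, "turn": 0, "grip": 1},
  {"tx": 0, "ty": 0, "tz": -0.02, "turn": 0, "grip": 1},
  {"tx": 0, "ty": 0, "tz": -0.025, "turn": 0, "grip": 1},
  {"tx": 0, "ty": 0, "tz": -0.03, "turn": 0, "grip": 1},
  {"tx": 0, "ty": 0, "tz": -0.035, "turn": 0, "grip": 1},
  {"tx": 0, "ty": 0, "tz": -0.035, "turn": 0, "grip": 1},
], newtons=60)

```text
clock: 5.95
position: [0.5973, 0.211, 0.1175]
ee_rot: [3.135, -0.192, 0.004]
force: [0.1, 1.1, 2.3]
width: 0.398
```

drive_tool([
  {"tx": 0, "ty": 0, "tz": -0.01, "turn": 0, "grip": 1},
  {"tx": 0, "ty": 0, "tz": -0.017, "turn": 0, "grip": 1},
  {"tx": 0, "ty": 0, "tz": -0.024, "turn": 0, "grip": 1},
  {"tx": 0, "ty": 0, "tz": -0.031, "turn": 0, "grip": 1},
  {"tx": 0, "ty": 0, "tz": -0.035, "turn": 0, "grip": 1},
  {"tx": 0, "ty": 0, "tz": -0.035, "turn": 0, "grip": 1},
])

```text
clock: 6.55
position: [0.5974, 0.2111, 0.104]
ee_rot: [3.135, -0.191, 0.004]
force: [-1.1, 0.3, 5.8]
width: 0.398
```

drive_tool([
  {"tx": 0, "ty": 0, "tz": -0.006, "turn": 0, "grip": 1},
  {"tx": 0, "ty": 0, "tz": -0.01, "turn": 0, "grip": 1},
  {"tx": 0, "ty": 0, "tz": -0.013, "turn": 0, "grip": 1},
  {"tx": 0, "ty": 0, "tz": -0.013, "turn": 0, "grip": 1},
])

```text
clock: 6.95
position: [0.5974, 0.2112, 0.0995]
ee_rot: [3.135, -0.191, 0.005]
force: [-2.4, 0.2, 8.1]
width: 0.39
```

drive_tool([
  {"tx": 0, "ty": 0, "tz": -0.003, "turn": 0, "grip": 1},
  {"tx": 0, "ty": 0, "tz": -0.006, "turn": 0, "grip": 1},
  {"tx": 0, "ty": 0, "tz": -0.007, "turn": 0, "grip": 1},
  {"tx": 0, "ty": 0, "tz": -0.007, "turn": 0, "grip": 1},
])

```text
clock: 7.35
position: [0.5975, 0.2112, 0.0978]
ee_rot: [3.135, -0.191, 0.006]
force: [-3.9, -0.8, 11.4]
width: 0.398
```

drive_tool([
  {"tx": 0, "ty": 0, "tz": -0.003, "turn": 0, "grip": 1},
  {"tx": 0, "ty": 0, "tz": -0.006, "turn": 0, "grip": 1},
  {"tx": 0, "ty": 0, "tz": -0.006, "turn": 0, "grip": 1},
])

```text
clock: 7.65
position: [0.5975, 0.2113, 0.0975]
ee_rot: [3.135, -0.192, 0.007]
force: [-8.5, -2.2, 21.8]
width: 0.399
```

drive_tool([
  {"tx": 0, "ty": 0, "tz": -0.005, "turn": 0, "grip": 1},
  {"tx": 0, "ty": 0, "tz": -0.008, "turn": 0, "grip": 1},
  {"tx": 0, "ty": 0, "tz": -0.008, "turn": 0, "grip": 1},
  {"tx": 0, "ty": 0, "tz": -0.008, "turn": 0, "grip": 1},
])

```text
clock: 8.05
position: [0.5976, 0.2113, 0.0974]
ee_rot: [3.135, -0.192, 0.009]
force: [-11.0, -4.0, 28.3]
width: 0.393
```

```bash
python3 - <<'E'
from h import *
s=get_image("scene"); o=observe(); print(o["position"],o["force"],o["ft_torque"])
cv2.imwrite("pics/c5.png",crop(s,(330,225,390,285),10))
E
```

```text
[0.59756896 0.21130887 0.09739758] [-11.20254535  -4.42045714  29.63145252] [-0.69700271  2.47848315 -0.01751639]
```

View pics/c5.png

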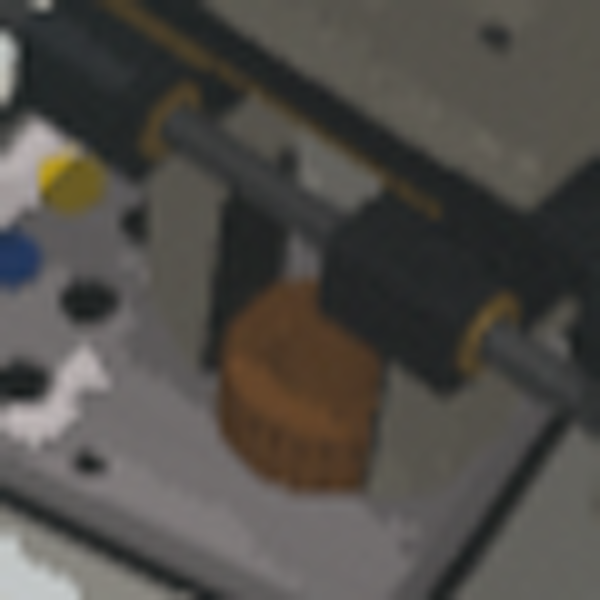

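drive_tool([
  {"tx": -0.002, "ty": 0, "tz": -0.006, "turn": 0, "grip": 1},
  {"tx": -0.002, "ty": 0, "tz": -0.012, "turn": 0, "grip": 1},
  {"tx": -0.002, "ty": 0, "tz": -0.014, "turn": 0, "grip": 1},
  {"tx": -0.002, "ty": 0, "tz": -0.014, "turn": 0, "grip": 1},
])

```text
clock: 8.5
position: [0.5977, 0.2114, 0.0971]
ee_rot: [-3.135, 0.193, -0.015]
force: [-15.6, -7.2, 47.7]
width: 0.393
```

drive_tool([
  {"tx": 0, "ty": 0, "tz": 0.002, "turn": 0, "grip": 1},
  {"tx": 0, "ty": 0, "tz": 0.002, "turn": 0, "grip": 0},
  {"tx": 0, "ty": 0, "tz": 0.002, "turn": 0, "grip": -0.3},
  {"tx": 0, "ty": 0, "tz": 0.002, "turn": 0, "grip": -0.5},
  {"tx": 0, "ty": 0, "tz": 0.002, "turn": 0, "grip": -0.5},
  {"tx": 0, "ty": 0, "tz": 0.05, "turn": 0, "grip": -0.5},
  {"tx": 0, "ty": 0, "tz": 0.15, "turn": 0, "grip": -0.5},
  {"tx": 0, "ty": 0, "tz": 0.25, "turn": 0, "grip": -0.5},
  {"tx": -0.1, "ty": -0.1, "tz": 0.3, "turn": 0, "grip": -0.5},
  {"tx": -0.2, "ty": -0.2, "tz": 0.3, "turn": 0, "grip": -0.5},
  {"tx": -0.25, "ty": -0.3, "tz": 0.3, "turn": 0, "grip": -0.5},
  {"tx": -0.3, "ty": -0.4, "tz": 0.3, "turn": 0, "grip": -0.5},
  {"tx": -0.34, "ty": -0.5, "tz": 0.3, "turn": 0, "grip": -0.5},
  {"tx": -0.38, "ty": -0.6, "tz": 0.3, "turn": 0, "grip": -0.5},
  {"tx": -0.42, "ty": -0.7, "tz": 0.3, "turn": 0, "grip": -0.5},
  {"tx": -0.42, "ty": -0.8, "tz": 0.3, "turn": 0, "grip": -0.5},
  {"tx": -0.42, "ty": -0.9, "tz": 0.3, "turn": 0, "grip": -0.5},
  {"tx": -0.42, "ty": -0.98, "tz": 0.3, "turn": 0, "grip": -0.5},
])

```text
clock: 10.3
position: [0.4293, -0.1831, 0.2172]
ee_rot: [3.135, -0.195, 0.016]
force: [1.1, 0.7, 0.7]
width: 0.756
```

```bash
python3 - <<'E'
from h import *
s,t=get_image("scene"),get_image("top"); o=observe(); print(o["position"],o["force"],o["ee_rot"])
A=cv2.resize(crop(s,(330,230,400,300),6),(400,400)); B=cv2.resize(crop(t,(228,200,298,270),6),(400,400))
cv2.imwrite("pics/c6.png",np.hstack([A,B]))
for n,im,b in(("top",t,(248,218,280,252)),("scene",s,(345,240,380,285))): print(blobs(im,(5,90,40),(25,255,255),b))
for z in(.110,):
  print(proj("scene",[.5965,.2113,z]),proj("top",[.5965,.2113,z]))
print("red now",blobs(s,(0,150,60),(6,255,255),(180,120,260,200)))
E
```

```text
[ 0.42914893 -0.1853951   0.21710447] [-0.60164304  0.53311514 -0.04953154] [ 3.1336355  -0.20296831  0.0156352 ]
[(array([261.7, 233.8]), array([254, 226,  17,  17, 199]))]
[(array([361.8, 262. ]), array([352, 252,  21,  21, 353]))]
[361.78890468 260.0359509 ] [260.44603889 233.43990351]
red now [(array([235.2, 127.9]), array([232, 124,   8,  10,  61]))]
```

View pics/c6.png

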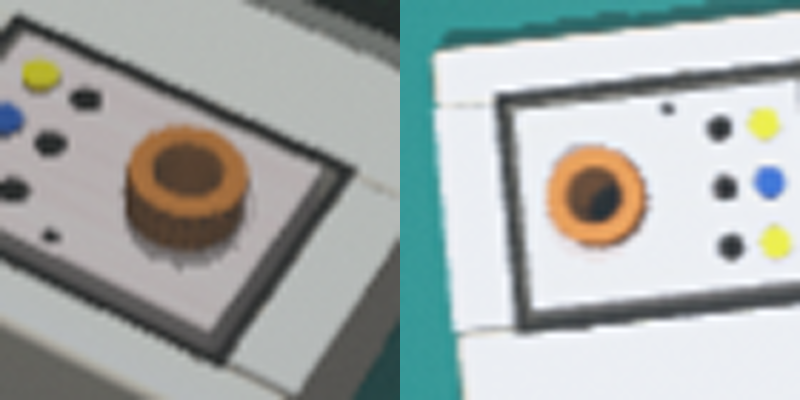

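The collar sits flat on the block in both views with no gap: about (187,190) in the left crop and (597,196) in the right. Now the tube.

drive_tool([
  {"tx": -0.004, "ty": -0.1, "tz": 0, "turn": 0, "grip": -0.5},
  {"tx": -0.004, "ty": -0.206, "tz": 0, "turn": 0, "grip": -0.5},
  {"tx": -0.004, "ty": -0.206, "tz": 0, "turn": 0, "grip": -0.5},
  {"tx": -0.004, "ty": -0.206, "tz": -0.08, "turn": 0, "grip": -0.5},
  {"tx": -0.004, "ty": -0.206, "tz": -0.15, "turn": 0, "grip": -0.5},
  {"tx": -0.004, "ty": -0.206, "tz": -0.2, "turn": 0, "grip": -0.5},
  {"tx": -0.004, "ty": -0.206, "tz": -0.2, "turn": 0, "grip": -0.5},
])

```text
clock: 11.1
position: [0.4261, -0.2659, 0.1347]
ee_rot: [-3.134, 0.202, -0.008]
force: [-0.8, 0.9, -0.1]
width: 0.747
```

```bash
python3 - <<'E'
from h import *
s=get_image("scene"); o=observe(); p=o["position"];print(p,o["force"],o["ee_rot"],o["width"])
cv2.imwrite("pics/c7.png",crop(s,(190,85,270,165),7))
print(proj("scene",[p[0],p[1],p[2]]),proj("scene",[p[0],p[1],.12]),proj("scene",[p[0],p[1],.11]))
E
```

```text
[ 0.42702564 -0.26655957  0.13628993] [ 0.32560544 -0.08320095  1.44260971] [-3.1350767   0.20177956 -0.01165098] 0.7529315716729843
[234.34722316 119.58866034] [235.11893839 125.4731978 ] [235.5844376  129.02275519]
```

View pics/c7.png

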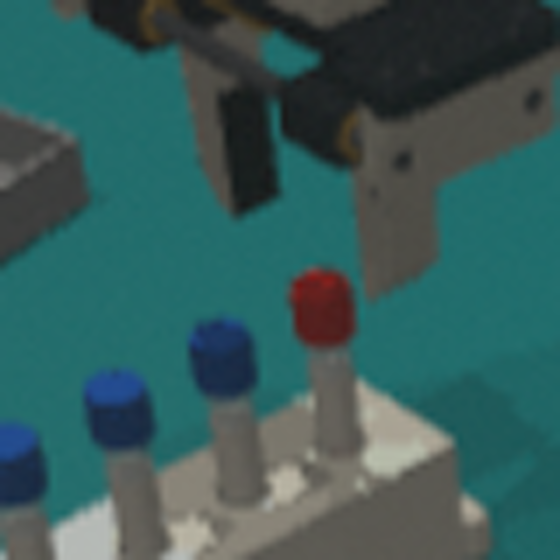

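The jaws straddle the red cap (crop (323,308)), with the blue caps clear to the side. Descending and closing gently.

drive_tool([
  {"tx": 0.001, "ty": -0.002, "tz": -0.05, "turn": 0, "grip": -0.5},
  {"tx": 0.001, "ty": -0.002, "tz": -0.09, "turn": 0, "grip": -0.5},
  {"tx": 0.001, "ty": -0.002, "tz": -0.108, "turn": 0, "grip": -0.5},
  {"tx": 0.001, "ty": -0.002, "tz": -0.108, "turn": 0, "grip": -0.3},
  {"tx": 0.001, "ty": -0.002, "tz": -0.108, "turn": 0, "grip": 1},
  {"tx": 0.001, "ty": -0.002, "tz": -0.108, "turn": 0, "grip": 1},
  {"tx": 0.001, "ty": -0.002, "tz": -0.108, "turn": 0, "grip": 1},
  {"tx": 0.001, "ty": -0.002, "tz": -0.108, "turn": 0, "grip": 1},
  {"tx": 0.001, "ty": -0.002, "tz": -0.108, "turn": 0, "grip": 1},
  {"tx": 0.001, "ty": -0.002, "tz": -0.108, "turn": 0, "grip": 1},
  {"tx": 0.001, "ty": -0.002, "tz": -0.108, "turn": 0, "grip": 1},
  {"tx": 0.001, "ty": -0.002, "tz": -0.108, "turn": 0, "grip": 1},
], newtons=15)

```text
clock: 12.35
position: [0.4275, -0.2674, 0.0932]
ee_rot: [3.135, -0.202, 0.012]
force: [-0.3, 0.3, 1.7]
width: 0.225
```

drive_tool([
  {"tx": 0, "ty": 0, "tz": 0.05, "turn": 0, "grip": 1},
  {"tx": 0, "ty": 0, "tz": 0.12, "turn": 0, "grip": 1},
  {"tx": 0, "ty": 0, "tz": 0.2, "turn": 0, "grip": 1},
  {"tx": 0, "ty": 0, "tz": 0.28, "turn": 0, "grip": 1},
  {"tx": 0, "ty": 0, "tz": 0.33, "turn": 0, "grip": 1},
  {"tx": 0, "ty": 0, "tz": 0.33, "turn": 0, "grip": 1},
  {"tx": 0.03, "ty": 0.06, "tz": 0.33, "turn": 0, "grip": 1},
  {"tx": 0.07, "ty": 0.16, "tz": 0.33, "turn": 0, "grip": 1},
  {"tx": 0.11, "ty": 0.26, "tz": 0.33, "turn": 0, "grip": 1},
  {"tx": 0.15, "ty": 0.36, "tz": 0.33, "turn": 0, "grip": 1},
  {"tx": 0.19, "ty": 0.46, "tz": 0.33, "turn": 0, "grip": 1},
  {"tx": 0.23, "ty": 0.56, "tz": 0.33, "turn": 0, "grip": 1},
  {"tx": 0.27, "ty": 0.66, "tz": 0.33, "turn": 0, "grip": 1},
  {"tx": 0.31, "ty": 0.76, "tz": 0.33, "turn": 0, "grip": 1},
  {"tx": 0.35, "ty": 0.86, "tz": 0.33, "turn": 0, "grip": 1},
  {"tx": 0.39, "ty": 0.94, "tz": 0.33, "turn": 0, "grip": 1},
  {"tx": 0.42, "ty": 1.0, "tz": 0.33, "turn": 0, "grip": 1},
  {"tx": 0.42, "ty": 1.0, "tz": 0.33, "turn": 0, "grip": 1},
])

```text
clock: 14.15
position: [0.5955, 0.1375, 0.2234]
ee_rot: [-3.134, 0.193, -0.009]
force: [-0.5, 0.4, -0.8]
width: 0.218
```

drive_tool([
  {"tx": 0.003, "ty": 0.1, "tz": 0, "turn": 0, "grip": 1},
  {"tx": 0.003, "ty": 0.184, "tz": -0.02, "turn": 0, "grip": 1},
  {"tx": 0.003, "ty": 0.184, "tz": -0.045, "turn": 0, "grip": 1},
  {"tx": 0.003, "ty": 0.184, "tz": -0.045, "turn": 0, "grip": 1},
  {"tx": 0.003, "ty": 0.184, "tz": -0.045, "turn": 0, "grip": 1},
])

```text
clock: 14.65
position: [0.5966, 0.2089, 0.2047]
ee_rot: [3.135, -0.196, 0.007]
force: [-0.2, -0.2, -0.4]
width: 0.22
```

```bash
python3 - <<'E'
from h import *
s=get_image("scene"); o=observe(); p=o["position"];print(p,o["force"],o["ee_rot"],o["width"])
cv2.imwrite("pics/c8.png",crop(s,(320,195,410,285),7))
print("foot",p[2]-.083,proj("scene",[p[0],p[1],p[2]-.083]),proj("scene",[.5966,.2113,.11]))
E
```

```text
[0.59696717 0.20900801 0.20529682] [-0.69454954 -0.44628431 -0.24508951] [-3.1347831   0.19654697 -0.00868947] 0.22396677320311242
foot 0.1222968237489623 [361.20655057 255.16967082] [361.75933425 260.06872276]
```

View pics/c8.png

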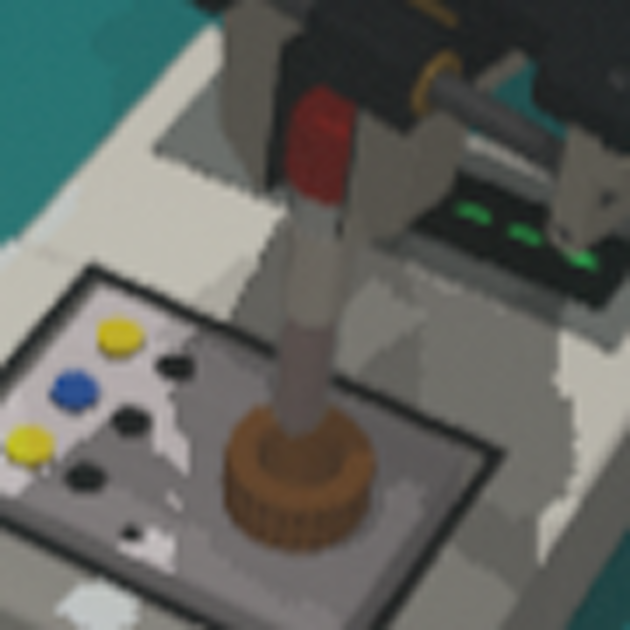

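Tube hangs upright, its foot at about (362,256), centred on the sleeve mouth at about (362,260). Lowering.

drive_tool([
  {"tx": 0, "ty": 0.006, "tz": -0.01, "turn": 0, "grip": 1},
  {"tx": 0, "ty": 0.006, "tz": -0.025, "turn": 0, "grip": 1},
  {"tx": 0, "ty": 0.006, "tz": -0.04, "turn": 0, "grip": 1},
  {"tx": 0, "ty": 0.006, "tz": -0.05, "turn": 0, "grip": 1},
  {"tx": 0, "ty": 0.006, "tz": -0.06, "turn": 0, "grip": 1},
  {"tx": 0, "ty": 0.006, "tz": -0.07, "turn": 0, "grip": 1},
  {"tx": 0, "ty": 0.006, "tz": -0.07, "turn": 0, "grip": 1},
])

```text
clock: 15.4
position: [0.5967, 0.2113, 0.1766]
ee_rot: [-3.135, 0.196, -0.007]
force: [-0.7, -0.0, 0.2]
width: 0.222
```

drive_tool([
  {"tx": 0, "ty": 0, "tz": -0.012, "turn": 0, "grip": 1},
  {"tx": 0, "ty": 0, "tz": -0.024, "turn": 0, "grip": 1},
  {"tx": 0, "ty": 0, "tz": -0.036, "turn": 0, "grip": 1},
  {"tx": 0, "ty": 0, "tz": -0.048, "turn": 0, "grip": 1},
  {"tx": 0, "ty": 0, "tz": -0.06, "turn": 0, "grip": 1},
  {"tx": 0, "ty": 0, "tz": -0.072, "turn": 0, "grip": 1},
  {"tx": 0, "ty": 0, "tz": -0.084, "turn": 0, "grip": 1},
  {"tx": 0, "ty": 0, "tz": -0.096, "turn": 0, "grip": 1},
  {"tx": 0, "ty": 0, "tz": -0.106, "turn": 0, "grip": 1},
  {"tx": 0, "ty": 0, "tz": -0.106, "turn": 0, "grip": 1},
])

```text
clock: 16.4
position: [0.5963, 0.2111, 0.1335]
ee_rot: [3.135, -0.196, 0.006]
force: [-0.6, 0.7, -0.8]
width: 0.227
```

drive_tool([
  {"tx": 0, "ty": 0, "tz": -0.004, "turn": 0, "grip": 1},
  {"tx": 0, "ty": 0, "tz": -0.008, "turn": 0, "grip": 1},
  {"tx": 0, "ty": 0, "tz": -0.012, "turn": 0, "grip": 1},
  {"tx": 0, "ty": 0, "tz": -0.014, "turn": 0, "grip": 1},
  {"tx": 0, "ty": 0, "tz": -0.014, "turn": 0, "grip": 1},
])

```text
clock: 16.9
position: [0.5972, 0.2114, 0.1291]
ee_rot: [-3.135, 0.197, -0.009]
force: [-0.9, -1.0, 6.6]
width: 0.223
```

Contact at 6.6 N, right at the expected height (0.129 m). Releasing and rising.

drive_tool([
  {"tx": 0, "ty": 0, "tz": 0, "turn": 0, "grip": 0.4},
  {"tx": 0, "ty": 0, "tz": 0, "turn": 0, "grip": 0.2},
  {"tx": 0, "ty": 0, "tz": 0, "turn": 0, "grip": 0},
  {"tx": 0, "ty": 0, "tz": 0, "turn": 0, "grip": -0.3},
  {"tx": 0, "ty": 0, "tz": 0, "turn": 0, "grip": -0.3},
  {"tx": 0, "ty": 0, "tz": 0, "turn": 0, "grip": -0.3},
  {"tx": 0, "ty": 0, "tz": 0.04, "turn": 0, "grip": -0.3},
  {"tx": 0, "ty": 0, "tz": 0.12, "turn": 0, "grip": -0.3},
  {"tx": 0, "ty": 0, "tz": 0.22, "turn": 0, "grip": -0.3},
  {"tx": 0, "ty": 0, "tz": 0.3, "turn": 0, "grip": -0.3},
  {"tx": -0.1, "ty": -0.1, "tz": 0.3, "turn": 0, "grip": -0.3},
  {"tx": -0.2, "ty": -0.2, "tz": 0.3, "turn": 0, "grip": -0.3},
  {"tx": -0.3, "ty": -0.3, "tz": 0.3, "turn": 0, "grip": -0.3},
  {"tx": -0.3, "ty": -0.4, "tz": 0.3, "turn": 0, "grip": -0.3},
  {"tx": -0.3, "ty": -0.5, "tz": 0.3, "turn": 0, "grip": -0.3},
  {"tx": -0.3, "ty": -0.5, "tz": 0.3, "turn": 0, "grip": -0.3},
  {"tx": -0.3, "ty": -0.5, "tz": 0.3, "turn": 0, "grip": -0.3},
])

```text
clock: 18.6
position: [0.4773, 0.0104, 0.2493]
ee_rot: [-3.134, 0.201, -0.01]
force: [0.6, 0.4, 0.0]
width: 0.65
```

```bash
python3 - <<'E'
from h import *
s,t=get_image("scene"),get_image("top"); o=observe(); print(o["position"],o["force"],o["width"])
cv2.imwrite("pics/c9.png",np.hstack([cv2.resize(crop(s,(320,205,400,285),5),(400,400)),cv2.resize(crop(t,(228,200,298,270),6),(400,400))]))
for n,im,b in(("scene",s,(330,200,400,290)),("top",t,(230,210,290,260))):
    for (uv,st) in blobs(im,(0,150,50),(5,255,255),b): print(n,uv,st,onz(n,uv,.151))
print(proj("scene",[.5966,.2113,.146]))
E
```

```text
[0.47740952 0.01251869 0.24910073] [-0.32557893  0.15893604  0.68139418] 0.6487539394591558
scene [364.2 243.5] [359 240  11   8  73] [0.59346678 0.2099556  0.151     ]
top [258.9 231.5] [255 227   9  10  75] [0.59647168 0.20877639 0.151     ]
[363.61862016 246.78487312]
```

View pics/c9.png

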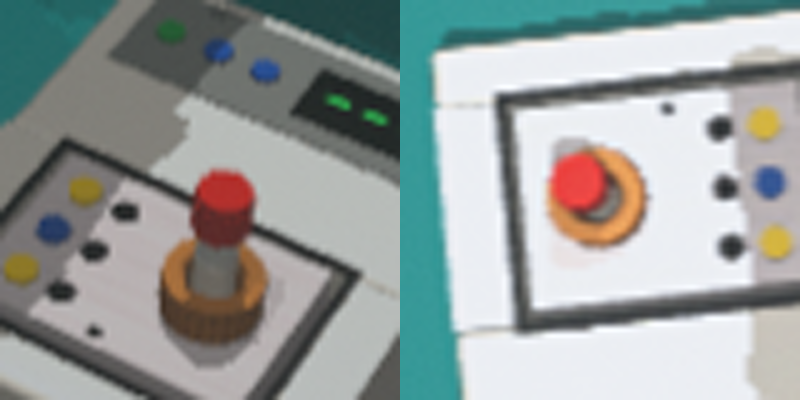

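The tube stands upright in the flush sleeve, and the gripper is clear and unloaded. Handing in.

```bash
python3 -c "
from cell import *
print(sign_off())"
```

```text
the job is handed in; nothing more can be done
None
```

The bronze sleeve is pressed home in the big bore and the red-capped tube stands upright in it. I handed the job in at about 19 s of robot time.

- **Sleeve:** I centred it over the bore by camera and it entered without catching. I pressed it on until the force rose steeply, to about 48 N at the end. Judged from the gripper height, the shoulder is level with the block's top to within about 0.5 mm, and neither camera view shows a gap under the collar.
- **Tube:** I lowered it in the gripper until it touched bottom at 6.6 N, within 0.1 mm of the expected height, then released it. The last pictures show it upright and the gripper well away with no load.
- **Disagreements and gaps:** The two cameras differed by about 4 mm in y, so I relied on relative measurements and the gripper's position. While pressing, there was a side force of up to about 17 N, well under the 40 N at which the block slides. I saw no contact with the other tubes or pots, but I did not re-measure their positions at the end.

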